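Shut the large hardware case and secure it with its turnbutton

TASK

Push the lid of the larger plywood case fully shut, then turn the wooden turnbutton on its front rail a quarter turn, either way, so that it lies straight across the rail with one end over the lid. Leave the turnbutton of the smaller case as it is.

Things in the scene. Friction and masses are not known exactly. Their poses are not given: they have to be found in the camera images.
- case: Larger of two plywood cases, fixed, 190 (x) by 240 (y) by 75 mm high. Origin: centre of underside; z up, -x its front (towards the robot), +x the hinge side. Front rail: solid block, x -95 to -55 mm, flat top at z = 75. Behind it the lid, x -50 to 93, full width; shut, its flat top is at z = 71. A turnbutton pivots mid-rail about the vertical through x = -75, y = 0.
- case_lid (a joint): Its lid's opening, rad: 0 shut, starts 0.3 to 0.75. Flat 10 mm panel, 143 mm from hinge to free front edge, no handle. Hinge line: the case's x = 93, z = 61 mm, along y, at the lid's underside; the front edge rises. Stiff hinge, stays where left; pressing down on top 80 mm from the hinge takes about 5 N, and a fixed stop ends it at 0.
- case_button (a joint): Its turnbutton's angle, rad, + counter-clockwise from above: 0 along the rail (case y), clear of the lid; +1.57 or -1.57 straight across it, one end over the lid. Starts -0.3 to 0.3, turns to 1.9 either way, light friction (0.05 N m), stays where left. Wooden bar 70 long, 16 wide, 20 mm high, pivoted at its middle, case z 79 to 99 mm; can be pinched across its width from above.
- small_button_end (a point): Top of one end of the similar turnbutton on the smaller case, 26 mm from that bar's middle. Leave it as it is. Bar 56 mm long, 14 mm wide, top 84 mm above the bench. The smaller case is 150 by 150 by 60 mm; its lid is shut, with a brush lying on it.

How it is judged:
By the outcome, as a careful person would: the job done as asked, in the order asked, and still so for the second after the job is handed in, with the robot touching nothing.
It also fails if it takes over 42 s, if anything falls off the work surface, if the arm or the gripper's body presses on something with over 40 N, if the wrist force passes 120 N, or if a joint passes its speed limit or range.

ROBOT

A 7-joint arm with a two-finger parallel gripper is mounted at the origin on the work surface. World frame = base frame: x ahead of the robot, y to its left, z up, the work surface at z = 0. Lengths are in mm, angles in rad, forces in N, time in s.
With the tool pointing down it reaches from about 425 to 800 mm from the base axis. Payload 8.3 kg.
Tool frame: the origin (TCP) lies between the finger pads; the fingertips stand robot.finger_overhang ahead of it and the grasp point (between the pads) lies 3 mm ahead of it (robot.finger_overhang is the distance from the TCP to the fingertips, in mm); z points along the fingers, y is the direction in which the jaws open and shut (so a half turn about z gives the same grasp; the last joint's range is limited). The gripper opens to 85 mm and grips with 20 to 120 N. Pads are 22 mm wide; open, the fingers measure 114 mm over their backs; the gripper's body (76 mm by 85 mm) begins 54 mm behind the grasp point. The pads swing forward as they close: fully open they stand 13 mm farther back than shut.
Start: joints at [-0.063, 0.383, 0.016, 1.37, -0.006, 1.388, -0.046], TCP at [624.984, 0.046, 253.279] pointing down, gripper open.
Joint ranges: [-2.95, 2.95], [-0.25, 2.06], [-1.52, 1.56], [0.18, 2.33], [-1.44, 4.58], [0.02, 2.06], [-3.01, 3.01]. Speed limits (rad/s): [2.39, 2.39, 3.01, 3.01, 3.14, 3.14, 3.14].

INTERFACE

Orientations are given as [roll, pitch, yaw] about the fixed x, y, z axes, in that order (R = Rz(yaw) Ry(pitch) Rx(roll)).
In Python, from plant import robot gives the robot as it stands.
- The arm moves only by the tool play_rows, never from a script. Its argument "commands" is a list of rows, each an object of numbers: "tx", "ty", "tz": the shift along the world's x, y, z each as a share of 0.02 m, from -1 to 1; "wx", "wy", "wz": the turn, a rotation vector about the world's x, y, z each as a share of 4 degrees, from -1 to 1; "grip": the closure in counts, from 0 (fully open) to 255 (shut). A call has 1 to 8 rows; each row shifts and turns the pose as measured when the row begins; what a row does not reach is not made up. A row lasts 1/10 s, in which the tool goes at most 50 mm and 8.59 degrees, less where a joint would pass 70% of its speed; a pose out of reach is approached as far as the arm can. A call with a number of a shift or a turn outside -1 to 1 is refused whole. A call with a gripper value outside its range is refused whole. The fingers move at their own pace and stop on an object; "newtons" is the grip in N (left out, the last holds). Time passes only in rows, so rows that do not move let the fingers close. It gives the time, the measured TCP pose, the force and the opening at its end, in the units of the state.
- robot.sense(): the state, without advancing time (a new reading comes with each control period).
- robot.camera(name): name is "scene" or "side" or "wrist"; returns the picture (400x640x3 uint8, blue, green, red); there is no depth.
- robot.camera_info(name): a dict with "fovy" (degrees; the focal length in pixels is half the picture's height over the tangent of half this angle, whatever the lens; pixels are square), "cx", "cy" (the principal point, pixels), "T" (4x4, takes a point from camera to world coordinates). Camera axes: x right, y down, z forward; pixel columns grow to the right and rows downward; lengths in mm; the calibration is good to about 2 mm. A picture is of the moment at which its call begins: read the wrist's pose just before it. camera_info takes no time and is no camera call; for the wrist camera it gives the pose at the moment of the call.
- robot.hand_in(): hands the job in, once; it reports no verdict.
The state is a dict: "t": time; "qpos": joint angles; "joint_velocities": joint speeds; "joint_efforts": joint torques, N m; "tcp_pos": TCP position; "tool_rot": TCP orientation; "contact_force": force on the tool from outside, world axes, zero at the start; "torque": the same for the moment, N m; "width": opening from 0.0 (shut) to 1.0 (fully open).
Only numpy, scipy, OpenCV 4.12 (cv2) and the standard library are available. Lean on these libraries where they do the work, as an engineer would, in place of code of your own. Each camera call takes 0.05 s, during which the arm holds its last target.

## Working session

There is one attempt and no reset: what is moved stays moved. The work goes in short steps, Python scripts to look and compute and a tool call to move; the robot and the scene stay as the last step left them, time stands still between calls to the robot, and variables do not carry over. Pictures are saved under pics/ and viewed, and the job is handed in when it is done.

Besides the shell and the picture viewer there is one more tool, called after "Call:" in YAML: its name, and indented under it one key for each argument. play_rows: Moves the arm, as the interface text tells. Its arguments: {"type":"object","properties":{"commands":{"type":"array"},"newtons":{"type":"number"}},"required":["commands"]}

```bash
mkdir -p pics; ls; python3 - <<'E'
from plant import robot
import cv2
s=robot.sense();print(s, robot.finger_overhang)
for n in("scene","side","wrist"):
    i=robot.camera_info(n);print(n,i)
    cv2.imwrite(f"pics/{n}0.png",robot.camera(n))
E
```

```text
pics
{'t': 0.0, 'qpos': array([-0.06289705,  0.38421148,  0.01635923,  1.37117698, -0.00630206,
        1.38820388, -0.04650278]), 'joint_velocities': array([-0.00141455,  0.00097435, -0.00141128,  0.00091451,  0.00089788,
       -0.00071534,  0.00026712]), 'joint_efforts': array([-4.50568632e-04, -6.27588844e+01,  8.43669288e-01, -3.71825659e+01,
        1.65239023e-02,  1.39937960e-02, -1.08329079e-04]), 'tcp_pos': array([6.24529073e+02, 4.33230912e-02, 2.52285005e+02]), 'tool_rot': array([-3.13964214e+00,  2.73162928e-05,  1.57086753e+00]), 'contact_force': array([-0.05563867,  1.54474994,  0.12834216]), 'torque': array([0.00628652, 0.0564978 , 0.01364104]), 'width': 0.9985100037827025} 22.0
scene {'fovy': 42.59300958614239, 'cx': 316.0962778219303, 'cy': 201.9489371414798, 'T': array([[-5.41634213e-01,  4.87258135e-01, -6.84990430e-01,
         1.30472185e+03],
       [ 8.40613298e-01,  3.12705629e-01, -4.42249333e-01,
         4.38053143e+02],
       [-1.28922193e-03, -8.15349434e-01, -5.78967735e-01,
         6.60240612e+02],
       [ 0.00000000e+00,  0.00000000e+00,  0.0000000
[... 198 characters left out ...]
5570e+02],
       [-1.78578227e-01,  5.00245675e-01, -8.47268600e-01,
         7.46902600e+02],
       [ 1.89733988e-02, -8.59199432e-01, -5.11288906e-01,
         5.15557379e+02],
       [ 0.00000000e+00,  0.00000000e+00,  0.00000000e+00,
         1.00000000e+00]])}
wrist {'fovy': 65.27221711642058, 'cx': 320.26168147112065, 'cy': 199.39212314182168, 'T': array([[ 9.99998983e-01,  4.76518434e-04, -1.34388109e-03,
         6.24811304e+02],
       [ 8.77332244e-06, -9.44541909e-01, -3.28390898e-01,
         8.47553493e+01],
       [-1.42583633e-03,  3.28390552e-01, -9.44540953e-01,
         3.71808933e+02],
       [ 0.00000000e+00,  0.00000000e+00,  0.00000000e+00,
         1.00000000e+00]])}
```

View pics/scene0.png

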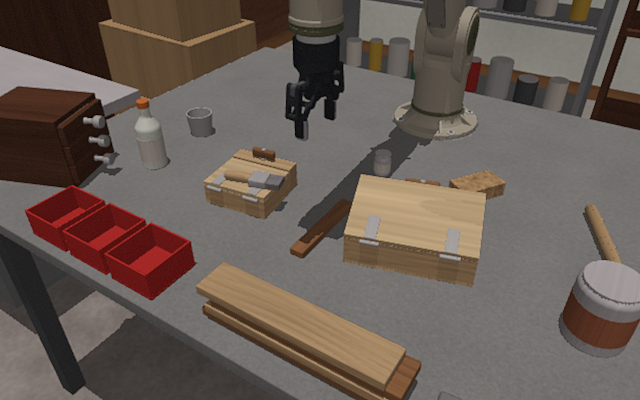

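View pics/side0.png

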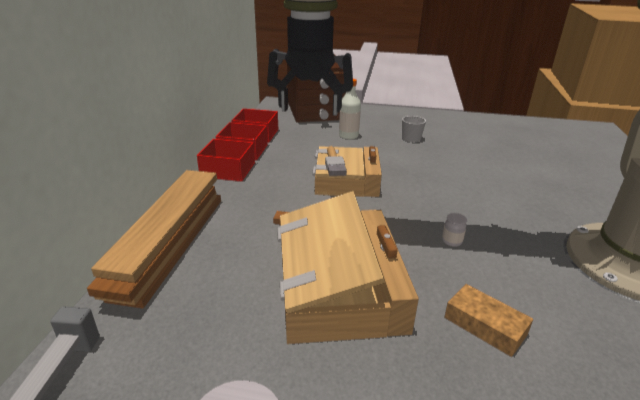

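View pics/wrist0.png

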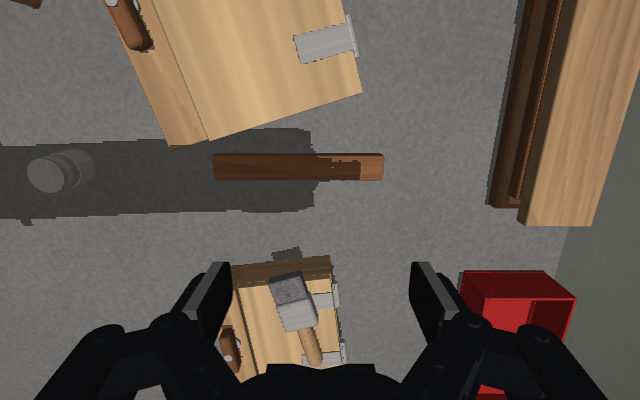

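```bash
python3 - <<'E'
import cv2
a=cv2.imread("pics/side0.png")[180:350,260:430];cv2.imwrite("pics/side0z.png",cv2.resize(a,None,fx=3.5,fy=3.5,interpolation=cv2.INTER_CUBIC))
a=cv2.imread("pics/scene0.png")[165:290,330:500];cv2.imwrite("pics/scene0z.png",cv2.resize(a,None,fx=4,fy=4,interpolation=cv2.INTER_CUBIC))
E
```

```text
(no output)
```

View pics/side0z.png

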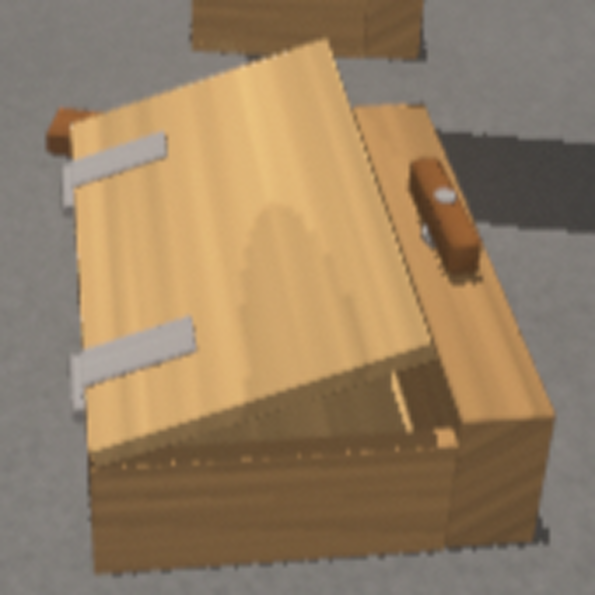

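View pics/scene0z.png

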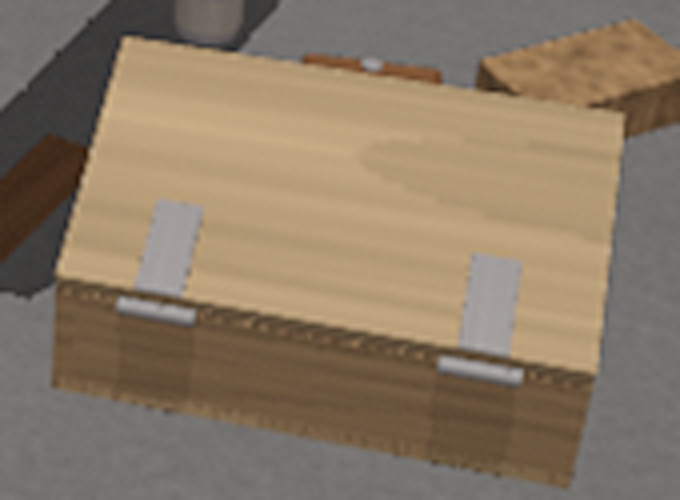

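```bash
cat > h.py <<'E'
import numpy as np
from plant import robot
def ray(n,u,v,info=None):
    i=info or robot.camera_info(n);f=200/np.tan(np.radians(i["fovy"]/2))
    T=np.array(i["T"]);d=T[:3,:3]@np.array([(u-i["cx"])/f,(v-i["cy"])/f,1]);return T[:3,3],d
def onz(n,u,v,z,info=None):
    o,d=ray(n,u,v,info);return o+d*(z-o[2])/d[2]
def proj(n,p,info=None):
    i=info or robot.camera_info(n);f=200/np.tan(np.radians(i["fovy"]/2))
    T=np.array(i["T"]);c=T[:3,:3].T@(np.array(p)-T[:3,3]);return np.array([i["cx"]+f*c[0]/c[2],i["cy"]+f*c[1]/c[2]])
E
cat > fit.py <<'E'
from h import *
from scipy.optimize import least_squares
S=lambda u,v:("side",260+u/3.5-.36,180+v/3.5-.36)
C=lambda u,v:("scene",330+u/4-.38,165+v/4-.38)
pts=[(S(95,573),(95,120,0)),(S(540,543),(-95,120,0)),(S(553,418),(-95,120,75)),(S(462,423),(-55,120,75)),(S(428,105),(-95,-120,75)),(S(357,107),(-55,-120,75)),
(C(52,385),(95,-120,0)),(C(572,485),(95,120,0)),(S(446,196),(-75,0,100)),(C(372,65),(-75,0,100))]
M=[onz(*p[0],p[1][2])[:2] for p in pts]
def res(q):
    c,s=np.cos(q[2]),np.sin(q[2]);return np.concatenate([[q[0]+c*p[1][0]-s*p[1][1]-m[0],q[1]+s*p[1][0]+c*p[1][1]-m[1]] for p,m in zip(pts,M)])
for m,p in zip(M,pts):print(p[1],m.round(1))
r=least_squares(res,[650,180,0],loss='soft_l1',f_scale=2);print(r.x);print(res(r.x).reshape(-1,2).round(1))
x,y,a=r.x
c,s=np.cos(a),np.sin(a);
def W(p):return np.array([x+c*p[0]-s*p[1],y+s*p[0]+c*p[1],p[2]])
for nm,p in dict(pivot=(-75,0,99),mid80=(13,0,71),front=(-50,0,71)).items():print(nm,W(p).round(1))
# lid opening
for nm,px,Y in(("near",S(432,342),120),("far",S(326,38),-120)):
  for th in np.arange(.3,.76,.05):
    X=93-143*np.cos(th)-10*np.sin(th);Z=61+143*np.sin(th)+10*np.cos(th)
    print(nm,th.round(2),np.round(proj("side",W((X,Y,Z)))-px[1:],1),Z.round())
# button ends
for q in((428,160),(462,268)):print("btn",onz(*S(*q),99).round(1))
E
python3 fit.py
```

```text
(95, 120, 0) [594.7 312.7]
(-95, 120, 0) [410.4 259.4]
(-95, 120, 75) [414.8 262.8]
(-55, 120, 75) [451. 273.]
(-95, -120, 75) [478.2  33.2]
(-55, -120, 75) [515.5  43.2]
(95, -120, 0) [659.8  81.9]
(95, 120, 0) [590.9 313.3]
(-75, 0, 100) [465.5 151.7]
(-75, 0, 100) [465.5 150. ]
[536.33370596 172.1193841   25.40976743]
[[ 0.2  0.8]
 [ 1.7  2.1]
 [-2.6 -1.2]
 [-0.4 -0.5]
 [-0.5 -2.5]
 [ 0.7 -1.6]
 [ 0.7  0.8]
 [ 4.   0.2]
 [-1.3 -0.1]
 [-1.3  1.6]]
pivot [464.2 151.6  99. ]
mid80 [548.8 175.7  71. ]
front [488.2 158.4  71. ]
near 0.3 [5.7 2.8] 113.0
near 0.35 [ 4.9 -0.9] 119.0
near 0.4 [ 3.8 -4.5] 126.0
near 0.45 [ 2.5 -8. ] 132.0
near 0.5 [  0.8 -11.5] 138.0
near 0.55 [ -1.1 -14.9] 144.0
near 0.6 [ -3.3 -18.1] 150.0
near 0.65 [ -5.7 -21.3] 156.0
near 0.7 [ -8.4 -24.4] 161.0
near 0.75 [-11.4 -27.3] 166.0
far 0.3 [5.4 1.9] 113.0
far 0.35 [ 4.7 -1.2] 119.0
far 0.4 [ 3.7 -4.2] 126.0
far 0.45 [ 2.6 -7.2] 132.0
far 0.5 [  1.3 -10.2] 138.0
far 0.55 [ -0.3 -13. ] 144.0
far 0.6 [ -2.  -15.8] 150.0
far 0.65 [ -3.9 -18.5] 156.0
far 0.7 [ -6.1 -21.1] 161.0
far 0.75 [ -8.4 -23.6] 166.0
btn [475.4 122.1  99. ]
btn [456.1 203.   99. ]
```

Call:
play_rows:
  commands:
    - {"tx": -0.5, "ty": 1, "tz": -0.5, "wz": 0.5, "grip": 255}
    - {"tx": -0.5, "ty": 1, "tz": -0.5, "wz": 0.5, "grip": 255}
    - {"tx": -0.5, "ty": 1, "tz": -0.5, "wz": 0.5, "grip": 255}
    - {"tx": -0.5, "ty": 1, "tz": -0.5, "wz": 0.5, "grip": 255}
    - {"tx": -0.5, "ty": 1, "tz": -0.5, "wz": 0.5, "grip": 255}
    - {"tx": -0.5, "ty": 1, "tz": -0.5, "wz": 0.5, "grip": 255}
    - {"tx": -0.5, "ty": 1, "tz": -0.5, "wz": 0.5, "grip": 255}
    - {"tx": -0.5, "ty": 1, "tz": -0.5, "grip": 255}
  newtons: 20

```text
invalid input at $.commands[0]: expected keys tx, ty, tz, wx, wy, wz, grip
```

```bash
sed -i 's/-10\*np.sin(th)/+10*np.sin(th)/; s/0,0\]*,loss/&/' fit.py; python3 fit.py | grep -E "near 0.[34]|far 0.[34]"; python3 - <<'E'
from h import *
import cv2
print(robot.camera_info("wrist"));cv2.imwrite("pics/w1.png",robot.camera("wrist"));cv2.imwrite("pics/s1.png",robot.camera("side"))
E
```

```text
near 0.3 [1.5 3. ] 113.0
near 0.35 [-0.1 -0.6] 119.0
near 0.4 [-1.9 -4.2] 126.0
near 0.45 [-3.9 -7.7] 132.0
far 0.3 [2.2 2. ] 113.0
far 0.35 [ 1.  -1.1] 119.0
far 0.4 [-0.5 -4.1] 126.0
far 0.45 [-2.2 -7.1] 132.0
{'fovy': 65.27221711642058, 'cx': 320.26168147112065, 'cy': 199.39212314182168, 'T': array([[ 9.99999311e-01,  3.92243966e-04, -1.10670862e-03,
         6.24844093e+02],
       [ 7.07229133e-06, -9.44545953e-01, -3.28379266e-01,
         8.47553850e+01],
       [-1.17414193e-03,  3.28379032e-01, -9.44545305e-01,
         3.71941453e+02],
       [ 0.00000000e+00,  0.00000000e+00,  0.00000000e+00,
         1.00000000e+00]])}
```

View pics/w1.png

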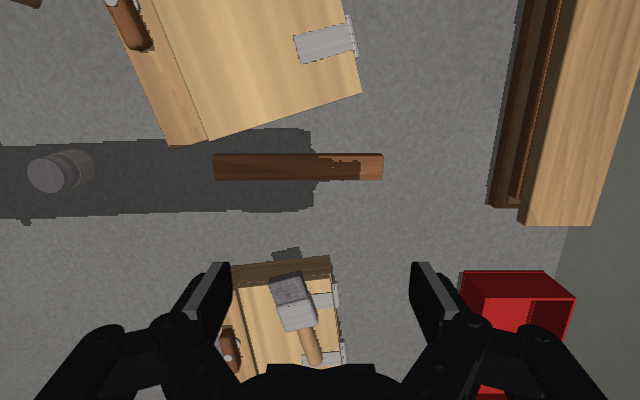

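View pics/s1.png

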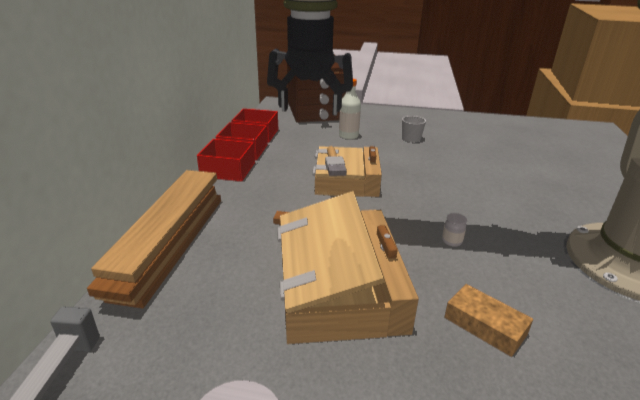

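The first call was refused (missing keys), so the arm has not moved: wrist and side views are unchanged. The lid opening fits 0.34 rad and the case yaw is 0.277 rad.

Call:
play_rows:
  commands:
    - {"tx": -0.5, "ty": 1, "tz": -0.5, "wx": 0, "wy": 0, "wz": 0.5, "grip": 255}
    - {"tx": -0.5, "ty": 1, "tz": -0.5, "wx": 0, "wy": 0, "wz": 0.5, "grip": 255}
    - {"tx": -0.5, "ty": 1, "tz": -0.5, "wx": 0, "wy": 0, "wz": 0.5, "grip": 255}
    - {"tx": -0.5, "ty": 1, "tz": -0.5, "wx": 0, "wy": 0, "wz": 0.5, "grip": 255}
    - {"tx": -0.5, "ty": 1, "tz": -0.5, "wx": 0, "wy": 0, "wz": 0.5, "grip": 255}
    - {"tx": -0.5, "ty": 1, "tz": -0.5, "wx": 0, "wy": 0, "wz": 0.5, "grip": 255}
    - {"tx": -0.5, "ty": 1, "tz": -0.5, "wx": 0, "wy": 0, "wz": 0.5, "grip": 255}
    - {"tx": -0.5, "ty": 1, "tz": -0.5, "wx": 0, "wy": 0, "wz": 0, "grip": 255}
  newtons: 20

```text
t: 1.05
tcp_pos: [542.7, 160.5, 170.4]
tool_rot: [3.14, 0.003, 1.818]
contact_force: [0.7, 0.9, -0.4]
width: -0.001
```

Call:
play_rows:
  commands:
    - {"tx": -0.3, "ty": 0.5, "tz": -0.8, "wx": 0, "wy": 0, "wz": 0, "grip": 255}
    - {"tx": 0, "ty": 0, "tz": -0.8, "wx": 0, "wy": 0, "wz": 0, "grip": 255}
    - {"tx": 0, "ty": 0, "tz": -0.6, "wx": 0, "wy": 0, "wz": 0, "grip": 255}
    - {"tx": 0, "ty": 0, "tz": -0.4, "wx": 0, "wy": 0, "wz": 0, "grip": 255}
    - {"tx": 0, "ty": 0, "tz": -0.4, "wx": 0, "wy": 0, "wz": 0, "grip": 255}

```text
t: 1.55
tcp_pos: [533.8, 177.1, 108.1]
tool_rot: [3.139, 0.0, 1.827]
contact_force: [-2.2, 0.0, 4.2]
width: 0.001
```

Call:
play_rows:
  commands:
    - {"tx": 0, "ty": 0, "tz": -0.4, "wx": 0, "wy": 0, "wz": 0, "grip": 255}
    - {"tx": 0, "ty": 0, "tz": -0.3, "wx": 0, "wy": 0, "wz": 0, "grip": 255}
    - {"tx": 0, "ty": 0, "tz": -0.1, "wx": 0, "wy": 0, "wz": 0, "grip": 255}

```text
t: 1.85
tcp_pos: [534.1, 176.7, 92.8]
tool_rot: [3.139, 0.0, 1.826]
contact_force: [-16.0, -4.2, 37.9]
width: 0.006
```

Call:
play_rows:
  commands:
    - {"tx": 0, "ty": 0, "tz": 0.0, "wx": 0, "wy": 0, "wz": 0, "grip": 255}

```text
t: 1.95
tcp_pos: [534.5, 176.6, 93.5]
tool_rot: [3.138, 0.0, 1.825]
contact_force: [0.5, 0.2, 0.1]
width: 0.001
```

Call:
play_rows:
  commands:
    - {"tx": 0, "ty": 0, "tz": 1, "wx": 0, "wy": 0, "wz": 0, "grip": 255}
    - {"tx": 0, "ty": 0, "tz": 1, "wx": 0, "wy": 0, "wz": 0, "grip": 120}
    - {"tx": -0.2, "ty": -0.4, "tz": 1, "wx": 0, "wy": 0, "wz": 0, "grip": 120}
    - {"tx": -1, "ty": -0.4, "tz": 1, "wx": 0, "wy": 0, "wz": 0, "grip": 120}
    - {"tx": -1, "ty": -0.4, "tz": 0, "wx": 0, "wy": 0, "wz": 0, "grip": 120}

```text
t: 2.45
tcp_pos: [492.4, 151.4, 174.1]
tool_rot: [3.136, 0.0, 1.823]
contact_force: [0.8, 0.1, 0.1]
width: 0.527
```

```bash
python3 - <<'E'
from h import *
import cv2,pickle
i=robot.camera_info("wrist");pickle.dump(i,open("w2.pkl","wb"))
im=robot.camera("wrist");cv2.imwrite("pics/w2.png",im)
s=robot.camera("side");cv2.imwrite("pics/s2.png",s);cv2.imwrite("pics/s2z.png",cv2.resize(s[180:350,260:430],None,fx=3.5,fy=3.5,interpolation=cv2.INTER_CUBIC))
print(robot.sense()["width"],robot.sense()["tcp_pos"])
E
```

```text
0.5245020831405689 [490.13777049 150.11243532 172.13831967]
```

View pics/w2.png

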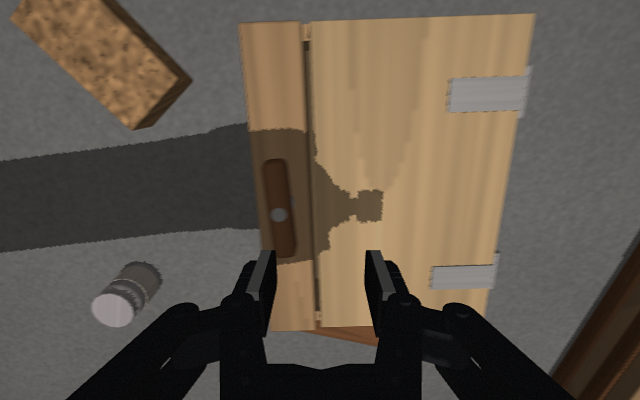

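View pics/s2z.png

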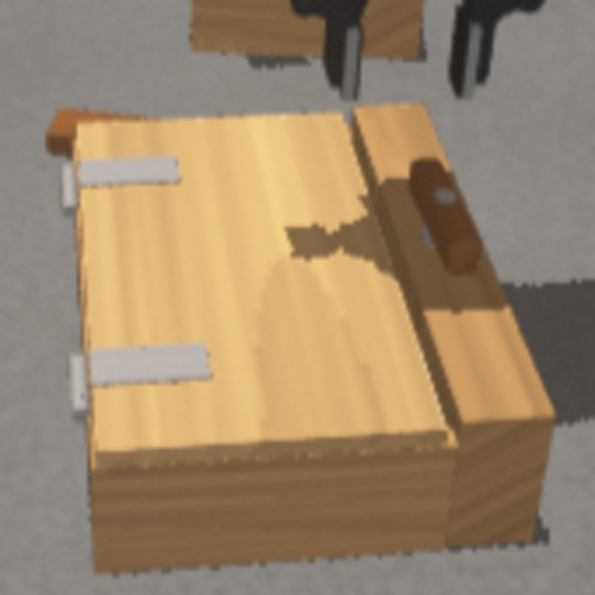

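The lid is shut flush with the front rail. In the wrist view the button screw is at (279,215), with the bar running from about (274,160) to (286,257). Next I measure it.

```bash
cat > m.py <<'E'
from h import *
import cv2,pickle,sys
i=pickle.load(open(sys.argv[2],"rb"));im=cv2.imread(sys.argv[1])
x0,x1,y0,y1=map(int,sys.argv[3:7])
print("pivot",onz("",float(sys.argv[7]),float(sys.argv[8]),100,i).round(1))
hsv=cv2.cvtColor(im,cv2.COLOR_BGR2HSV);m=((hsv[...,0]<14)&(hsv[...,1]>110)&(hsv[...,2]<int(sys.argv[9]))).astype(np.uint8)
k=np.zeros_like(m);k[y0:y1,x0:x1]=m[y0:y1,x0:x1]
cs=cv2.findContours(k,0,2)[0];c=max(cs,key=cv2.contourArea)
w=np.array([onz("",*p[0],97,i)[:2] for p in c],np.float32)
r=cv2.minAreaRect(w);b=cv2.boxPoints(r);print(r)
e=[b[1]-b[0],b[2]-b[1]];e=max(e,key=np.linalg.norm);a=np.arctan2(e[1],e[0])-np.pi/2-.277
print("button angle",(a+np.pi/2)%np.pi-np.pi/2)
# rail edges for yaw
k=im.copy();cv2.drawContours(k,[c],-1,(0,255,0),1);cv2.imwrite("pics/m_"+sys.argv[1].split("/")[-1],cv2.resize(k[y0-30:y1+30,x0-60:x1+60],None,fx=3,fy=3))
E
python3 m.py pics/w2.png w2.pkl 255 305 150 265 279 215 110
python3 - <<'E'
from h import *
import pickle
i=pickle.load(open("w2.pkl","rb"))
for a,b in(((240,25),(261,260)),):
    p,q=onz("",*a,75,i),onz("",*b,75,i);print(p,q,np.arctan2(*(p-q)[[0,1]]))
E
```

```text
pivot [464.7 150.9 100. ]
((464.24102783203125, 152.74911499023438), (16.55744171142578, 70.99950408935547), 18.99945831298828)
button angle 0.05460334
[414.17562472 258.4351972   75.        ] [458.01452123  98.98782915  75.        ] -0.2683129774468143
```

```bash
ls pics
```

```text
m_w2.png
s1.png
s2.png
s2z.png
scene0.png
scene0z.png
side0.png
side0z.png
w1.png
w2.png
wrist0.png
```

View pics/m_w2.png

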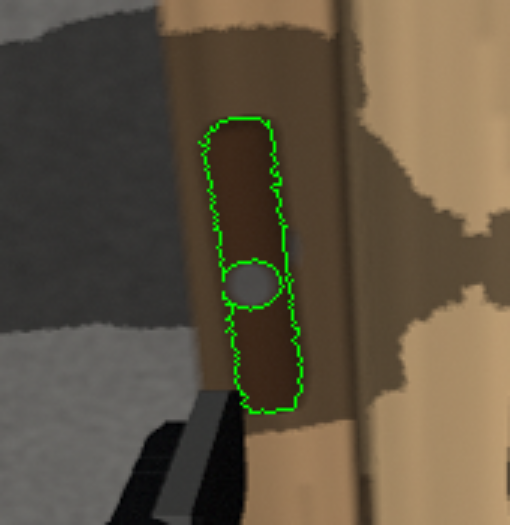

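Call:
play_rows:
  commands:
    - {"tx": -0.65, "ty": 0.05, "tz": -0.5, "wx": 0, "wy": 0, "wz": 0.6, "grip": 120}
    - {"tx": -0.65, "ty": 0, "tz": -0.5, "wx": 0, "wy": 0, "wz": 0.5, "grip": 120}
    - {"tx": 0, "ty": 0, "tz": -0.5, "wx": 0, "wy": 0, "wz": 0, "grip": 120}
    - {"tx": 0, "ty": 0, "tz": 0, "wx": 0, "wy": 0, "wz": 0, "grip": 120}

```text
t: 2.95
tcp_pos: [466.0, 150.7, 140.4]
tool_rot: [3.137, 0.002, 1.899]
contact_force: [0.1, -0.8, 0.5]
width: 0.531
```

Call:
play_rows:
  commands:
    - {"tx": -0.1, "ty": 0.03, "tz": -0.7, "wx": 0, "wy": 0, "wz": 0, "grip": 120}
    - {"tx": 0, "ty": 0, "tz": -0.7, "wx": 0, "wy": 0, "wz": 0, "grip": 120}
    - {"tx": 0, "ty": 0, "tz": -0.35, "wx": 0, "wy": 0, "wz": 0, "grip": 120}
    - {"tx": 0, "ty": 0, "tz": 0, "wx": 0, "wy": 0, "wz": 0, "grip": 120}

```text
t: 3.35
tcp_pos: [467.7, 151.5, 104.4]
tool_rot: [3.135, 0.002, 1.894]
contact_force: [0.5, -0.1, 0.5]
width: 0.531
```

Call:
play_rows:
  commands:
    - {"tx": -0.15, "ty": 0, "tz": -0.05, "wx": 0, "wy": 0, "wz": 0.1, "grip": 120}
    - {"tx": 0, "ty": 0, "tz": 0, "wx": 0, "wy": 0, "wz": 0, "grip": 120}

```text
t: 3.55
tcp_pos: [465.6, 151.6, 104.0]
tool_rot: [3.134, 0.002, 1.901]
contact_force: [0.1, 0.0, 0.0]
width: 0.531
```

```bash
python3 - <<'E'
from h import *
import cv2
s=robot.sense();print(s["tcp_pos"],s["tool_rot"],s["qpos"])
cv2.imwrite("pics/w3.png",robot.camera("wrist"));s=robot.camera("side");cv2.imwrite("pics/s3.png",cv2.resize(s[130:350,260:460],None,fx=2.7,fy=2.7))
E
```

```text
[465.55066956 151.6483035  103.95528645] [3.13434761e+00 1.56918028e-03 1.90066804e+00] [-0.25643308  0.23020249 -0.14072436  1.92541076  0.04094591  0.98142937
 -0.08614709]
```

View pics/w3.png

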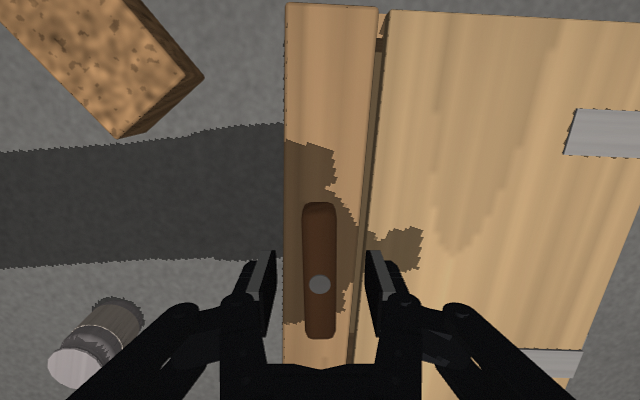

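View pics/s3.png

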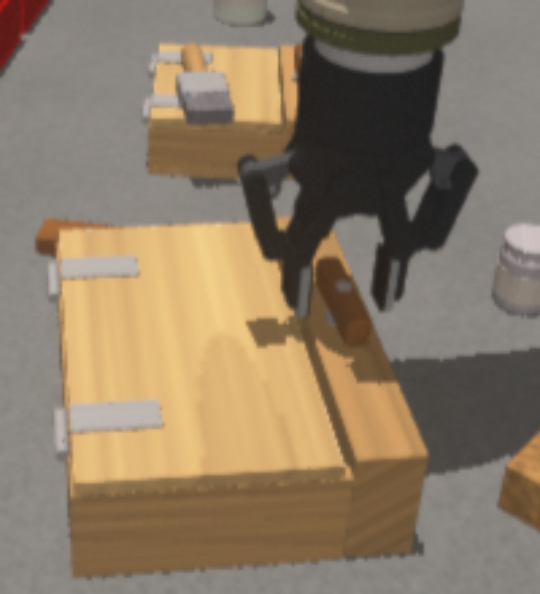

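The button's screw at (319,284) in the wrist view sits midway between the pads at about (268,280) and (378,280), and the bar is parallel to them. I close the gripper now.

Call:
play_rows:
  commands:
    - {"tx": 0, "ty": 0, "tz": 0, "wx": 0, "wy": 0, "wz": 0, "grip": 255}
    - {"tx": 0, "ty": 0, "tz": 0, "wx": 0, "wy": 0, "wz": 0, "grip": 255}
    - {"tx": 0, "ty": 0, "tz": 0, "wx": 0, "wy": 0, "wz": 0, "grip": 255}
    - {"tx": 0, "ty": 0, "tz": 0, "wx": 0, "wy": 0, "wz": 0, "grip": 255}
  newtons: 20

```text
t: 4.05
tcp_pos: [465.1, 151.5, 105.3]
tool_rot: [3.135, 0.002, 1.9]
contact_force: [2.8, 1.7, -4.0]
width: 0.179
```

Call:
play_rows:
  commands:
    - {"tx": 0, "ty": 0, "tz": 0, "wx": 0, "wy": 0, "wz": 0.7, "grip": 255}
    - {"tx": 0, "ty": 0, "tz": 0, "wx": 0, "wy": 0, "wz": 0.7, "grip": 255}
    - {"tx": 0, "ty": 0, "tz": 0, "wx": 0, "wy": 0, "wz": 0.7, "grip": 255}
    - {"tx": 0, "ty": 0, "tz": 0, "wx": 0, "wy": 0, "wz": 0.7, "grip": 255}

```text
t: 4.45
tcp_pos: [465.0, 151.4, 105.2]
tool_rot: [3.134, 0.002, 2.102]
contact_force: [-1.1, 0.6, -0.4]
width: 0.185
```

Going well (yaw 2.10 of 3.41, low forces).

Call:
play_rows:
  commands:
    - {"tx": 0, "ty": 0, "tz": 0, "wx": 0, "wy": 0, "wz": 0.9, "grip": 255}
    - {"tx": 0, "ty": 0, "tz": 0, "wx": 0, "wy": 0, "wz": 0.9, "grip": 255}
    - {"tx": 0, "ty": 0, "tz": 0, "wx": 0, "wy": 0, "wz": 0.9, "grip": 255}
    - {"tx": 0, "ty": 0, "tz": 0, "wx": 0, "wy": 0, "wz": 0.9, "grip": 255}
    - {"tx": 0, "ty": 0, "tz": 0, "wx": 0, "wy": 0, "wz": 0.9, "grip": 255}
    - {"tx": 0, "ty": 0, "tz": 0, "wx": 0, "wy": 0, "wz": 0.9, "grip": 255}
    - {"tx": 0, "ty": 0, "tz": 0, "wx": 0, "wy": 0, "wz": 0.9, "grip": 255}
    - {"tx": 0, "ty": 0, "tz": 0, "wx": 0, "wy": 0, "wz": 0.9, "grip": 255}

```text
t: 5.25
tcp_pos: [464.9, 151.2, 105.3]
tool_rot: [3.134, 0.002, 2.624]
contact_force: [-1.2, -1.0, -0.5]
width: 0.181
```

Call:
play_rows:
  commands:
    - {"tx": 0, "ty": 0, "tz": 0, "wx": 0, "wy": 0, "wz": 0.9, "grip": 255}
    - {"tx": 0, "ty": 0, "tz": 0, "wx": 0, "wy": 0, "wz": 0.9, "grip": 255}
    - {"tx": 0, "ty": 0, "tz": 0, "wx": 0, "wy": 0, "wz": 0.9, "grip": 255}
    - {"tx": 0, "ty": 0, "tz": 0, "wx": 0, "wy": 0, "wz": 0.9, "grip": 255}
    - {"tx": 0, "ty": 0, "tz": 0, "wx": 0, "wy": 0, "wz": 0.9, "grip": 255}
    - {"tx": 0, "ty": 0, "tz": 0, "wx": 0, "wy": 0, "wz": 0.9, "grip": 255}

```text
t: 5.85
tcp_pos: [464.9, 151.0, 105.3]
tool_rot: [3.134, 0.002, 3.016]
contact_force: [-0.8, 0.1, -1.0]
width: 0.182
```

Call:
play_rows:
  commands:
    - {"tx": 0, "ty": 0, "tz": 0, "wx": 0, "wy": 0, "wz": 0.9, "grip": 255}
    - {"tx": 0, "ty": 0, "tz": 0, "wx": 0, "wy": 0, "wz": 0.9, "grip": 255}
    - {"tx": 0, "ty": 0, "tz": 0, "wx": 0, "wy": 0, "wz": 0.9, "grip": 255}
    - {"tx": 0, "ty": 0, "tz": 0, "wx": 0, "wy": 0, "wz": 0.9, "grip": 255}
    - {"tx": 0, "ty": 0, "tz": 0, "wx": 0, "wy": 0, "wz": 0.9, "grip": 255}
    - {"tx": 0, "ty": 0, "tz": 0, "wx": 0, "wy": 0, "wz": 0.5, "grip": 255}
    - {"tx": 0, "ty": 0, "tz": 0, "wx": 0, "wy": 0, "wz": 0, "grip": 255}

```text
t: 6.55
tcp_pos: [464.9, 150.8, 105.2]
tool_rot: [3.134, 0.002, -2.903]
contact_force: [-1.0, -0.4, 0.8]
width: 0.182
```

Call:
play_rows:
  commands:
    - {"tx": 0, "ty": 0, "tz": 0, "wx": 0, "wy": 0, "wz": 0.5, "grip": 255}
    - {"tx": 0, "ty": 0, "tz": 0, "wx": 0, "wy": 0, "wz": 0, "grip": 255}

```text
t: 6.75
tcp_pos: [464.9, 150.9, 105.2]
tool_rot: [3.134, 0.002, -2.869]
contact_force: [-0.5, 0.3, -0.2]
width: 0.178
```

Call:
play_rows:
  commands:
    - {"tx": 0, "ty": 0, "tz": 0, "wx": 0, "wy": 0, "wz": 0, "grip": 120}
    - {"tx": 0, "ty": 0, "tz": 0, "wx": 0, "wy": 0, "wz": 0, "grip": 120}
    - {"tx": 0, "ty": 0, "tz": 0, "wx": 0, "wy": 0, "wz": 0, "grip": 120}
    - {"tx": 0, "ty": 0, "tz": 0.5, "wx": 0, "wy": 0, "wz": 0, "grip": 120}
    - {"tx": 0, "ty": 0, "tz": 1, "wx": 0, "wy": 0, "wz": 0, "grip": 120}
    - {"tx": 0, "ty": 0, "tz": 1, "wx": 0, "wy": 0, "wz": 0, "grip": 120}
    - {"tx": 0.8, "ty": 0, "tz": 1, "wx": 0, "wy": 0, "wz": 0, "grip": 120}
    - {"tx": 0.8, "ty": 0, "tz": 1, "wx": 0, "wy": 0, "wz": 0, "grip": 120}

```text
t: 7.55
tcp_pos: [494.9, 150.8, 199.0]
tool_rot: [3.134, -0.002, -2.873]
contact_force: [-0.0, 0.1, 0.1]
width: 0.531
```

Call:
play_rows:
  commands:
    - {"tx": 1, "ty": 0, "tz": 0.5, "wx": 0, "wy": 0, "wz": 0, "grip": 120}
    - {"tx": 1, "ty": 0, "tz": 0.5, "wx": 0, "wy": 0, "wz": 0, "grip": 120}
    - {"tx": 0, "ty": 0, "tz": 0, "wx": 0, "wy": 0, "wz": 0, "grip": 120}

```text
t: 7.85
tcp_pos: [539.3, 151.1, 226.3]
tool_rot: [3.134, 0.007, -2.875]
contact_force: [-0.7, 0.4, 0.4]
width: 0.528
```

```bash
python3 - <<'E'
from h import *
import cv2,pickle
i=robot.camera_info("wrist");pickle.dump(i,open("w4.pkl","wb"))
cv2.imwrite("pics/w4.png",robot.camera("wrist"));s=robot.camera("side");cv2.imwrite("pics/s4.png",cv2.resize(s[100:350,220:460],None,fx=2.4,fy=2.4))
E
```

```text
(no output)
```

View pics/w4.png

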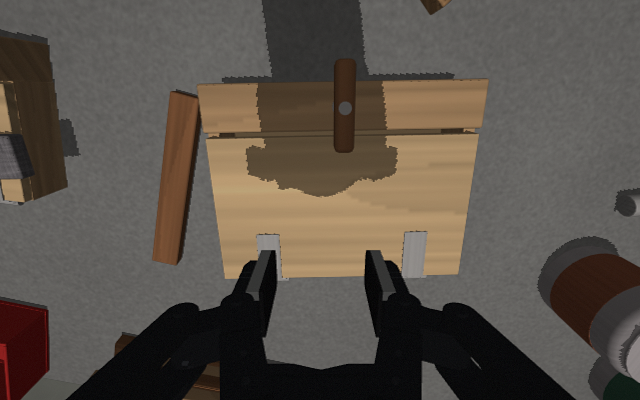

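View pics/s4.png

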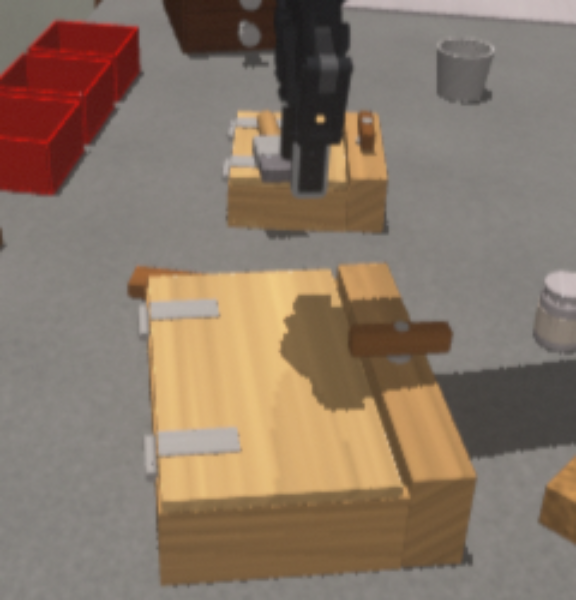

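The button now lies across the rail with one end over the shut lid: in the wrist view it runs from (344,60) to (344,152), with the screw at (345,108). I check its angle against the rail edge.

```bash
python3 m.py pics/w4.png w4.pkl 325 365 50 160 345 108 115
python3 - <<'E'
from h import *
import pickle
i=pickle.load(open("w4.pkl","rb"))
for z,a,b in((75,(199,85),(488,79)),(71,(209,139),(478,133))):
    p,q=onz("",*a,z,i),onz("",*b,z,i);d=q-p;print(np.arctan2(-d[0],d[1]),np.linalg.norm(d))
E
```

```text
pivot [465.2 151.1 100. ]
((465.1670837402344, 150.84303283691406), (68.21427917480469, 15.874227523803711), 16.14066505432129)
button angle -1.5660887
0.2865761637649133 234.20286760666346
0.2882417445966956 233.86128872340592
```

View pics/m_w4.png

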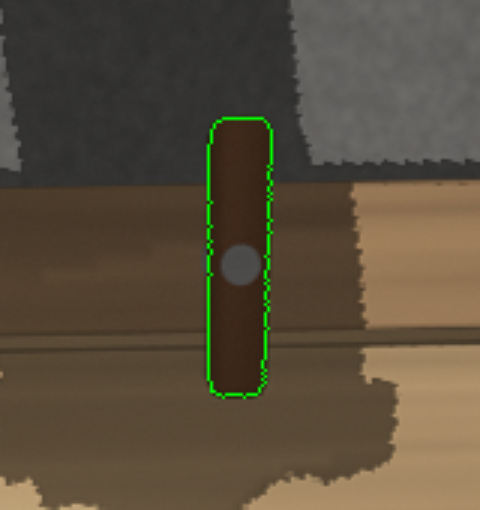

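```bash
python3 -c "
from plant import robot
print(robot.hand_in())"
```

```text
the job is handed in; nothing more can be done
None
```

I pressed the larger case's lid shut with the closed fingertips. I then pinched its turnbutton, turned it a quarter turn counter-clockwise, let go and backed the gripper away before handing in at about 8 s.

- **Lid:** the fingertips reached about 71.5 mm against the stop, where the shut lid's top should be 71 mm. The side view shows it flush.
- **Turnbutton:** it lies across the rail with one end over the lid. It measures within about 0.01–0.02 rad of straight; my estimates of the case's yaw varied from 0.268 to 0.288 rad.
- **Smaller case:** I never went near it, and its turnbutton looks unchanged in the side view.
- **Force:** the wrist reading peaked at about 41 N with the fingertips on the lid at its stop. That is well under the 120 N wrist limit. The 40 N limit is for the arm or the gripper's body, which touched nothing.
- **Refused call:** my first move call was refused because keys were missing. The arm did not move and nothing was affected.

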